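# Unlock the tooth-model holder from its bench mount and put it in the empty case pan

### The arm

A 6-joint arm with a two-finger parallel gripper is mounted at the origin on the work surface. World frame = base frame: x ahead of the robot, y to its left, z up, the work surface at z = 0. Lengths are in m, angles in rad, forces in N, time in s.
With the tool pointing down it reaches from about 0.225 to 0.875 m from the base axis. Payload 3.4 kg.
Tool frame: the origin (TCP) lies between the finger pads; the fingertips stand 19 mm ahead of it and the grasp point (between the pads) is the TCP; z points along the fingers, y is the line along which they close (so a half turn about z gives the same grasp; the last joint's range is limited). The gripper opens to 85 mm and grips with 20 to 120 N. Pads are 22 mm wide; open, the fingers measure 114 mm over their backs; the gripper's body (76 mm by 85 mm) begins 54 mm behind the grasp point. The pads swing forward as they close: fully open they stand 13 mm farther back than shut.
Start: joints at [-1.402, 0.276, 1.505, -0, 1.361, -0.121], TCP at [0.164, -0.551, 0.212] pointing down, gripper open.
Joint ranges: [-2.89, 2.89], [-0.75, 2.08], [0.22, 2.7], [-1.18, 4.32], [0.11, 2.71], [-2.7, 2.7]. Speed limits (rad/s): [2.57, 2.57, 3.14, 3.14, 3.14, 3.14].

### API

Orientations are given as a unit quaternion [w, x, y, z].
In Python, from rig import get_state, imaging, ticket gives the robot as it stands. The module is installed in compiled form; this text tells all that it offers.
- The arm moves only by the shell command python3 -m inch 'ROWS' [FORCE]. ROWS is JSON, a list of rows, each an object with "claw": the opening, from -1 (shut) to 1 (fully open); "travel": the shift along the world's x, y, z in units of 200 mm (1.0 is 200 mm), a list of three; "turn": the turn about the world's z in units of 180 degrees (1.0 is 180 degrees). A call has 1 to 5 rows; each row is the pose to reach, as a shift and turn from the pose commanded when the call began, turning the shorter way round; what a row does not reach only later rows make up. A row lasts 1/10 s, in which the tool goes at most 50 mm and 8.59 degrees, less where a joint would pass 70% of its speed; a pose out of reach is approached as far as the arm can. A call with a number of a shift or a turn outside -1 to 1 is refused whole. A call with a gripper value outside its range is refused whole. The fingers move at their own pace and stop on an object; FORCE is the grip in N (left out, the last holds). Time passes only in rows, so rows that repeat a pose let the fingers close. It gives the time, the measured TCP pose, the force, the opening and the grip force at its end, in the units of the state.
- get_state(): the state, without advancing time (a new reading comes with each control period).
- imaging.get_image(name): name is "scene" or "side" or "wrist"; returns the picture (420x560x3 uint8, red, green, blue); there is no depth.
- imaging.camera_params(name): a dict with "camera_matrix" (3x3 intrinsics, pixels), "k1" (the pictures are not rectified: a ray, as slopes to the right and down, at radius r is drawn at 1 + k1 r^2 times it, then the intrinsics apply), "cam_to_world" (4x4, takes a point from camera to world coordinates); the wrist camera has in their place "T_tool_cam" (4x4, takes a point from camera to tool coordinates, whose origin is the TCP and whose axes are the flange's). Camera axes: x right, y down, z forward; pixel columns grow to the right and rows downward; lengths in m; the calibration is good to about 2 mm. A picture is of the moment at which its call begins: read the wrist's pose just before it. camera_params takes no time and is no camera call.
- ticket.sign_off(): hands the job in; it is judged then, once.
The state is a dict: "clock": time; "qpos": joint angles; "qd": joint speeds; "effort": joint torques, N m; "position": TCP position; "ee_rot": TCP orientation; "contact_force": force on the tool from outside, world axes, zero at the start; "moment": the same for the moment, N m; "width": finger opening in m; "gripper_force": force on a finger pad.
Only numpy, scipy, OpenCV 4.12 (cv2) and the standard library are available. Lean on these libraries where they do the work, as an engineer would, in place of code of your own. Each camera call takes 0.05 s, during which the arm holds its last target. There are 200 camera calls.

### The job

Take the tooth-model holder off its bench mount: press the mount's round release button fully in (it stays in), turn the holder about a quarter turn anticlockwise as seen from above while it sits in the mount, and lift it straight off. Then lower it into the empty yellow case pan and let it go only when it stands on the pan's floor, upright.

Things in the scene. Friction and masses are not known exactly. Their poses are not given: they have to be found in the camera images.
- mount: Fixed grey box, local x -65 to 115, y -62 to 62 mm; origin on the bench below its round seat, z up. Seat (box top) at z 30. Steel claws at the seat's +y and -y (28 wide, 30 to 54 from its axis, tops at z 44.5) hold the holder's lugs down; stops block clockwise turning. Button at x +85. A 5 mm tongue blocks the turn until the button is in. Casts up to 30 tall lie beside the box.
- release_top (a point): Centre of the top of the release button: round steel push button, 25 mm across, on the mount's box, 42 mm above the bench when out. It goes straight down 8 mm, to 34 mm above the bench, with about 3 N and stays where it is pushed. In by at least 6 mm it frees the holder's turn.
- holder: Loose, 0.3 kg, locked on the seat, axes as the mount's: aluminium column, 46 mm across, 60 tall, tooth cast on top (75 in all). At its foot a 60 mm flange and two lugs, 6 thick, out to 43 from the axis along y. Origin: underside centre, z up. Grip the column 45 to 55 above it, any yaw, clear of the claws. Turned anticlockwise 60 to 120 deg (best 90) it lifts out. Not the red-cast one in a pan.
- pan_in (a point): Centre of the inner floor of the empty yellow case pan (fixed), 4 mm above the bench; z up, x along its longer side. The pan is 200 x 150 x 40 mm outside, walls 4 mm, open at the top. An equal pan on the other side of the mount already has a holder and a cast in it: not that one.
Not all that is in view belongs to the job. What is shaped like the holder but pink or purple is not meant.

How it is judged:
By the outcome, as a careful person would: the job done as asked, in the order asked, and still so for the second after the job is handed in, with the robot touching nothing.
It also fails if it takes over 50 s, if anything falls off the work surface, if the arm or the gripper's body presses on something with over 40 N, if the wrist force passes 120 N, or if a joint passes its speed limit or range.

## Working session

There is one attempt and no reset: what is moved stays moved. The work goes in short steps, Python scripts to look and compute and a shell command to move; the robot and the scene stay as the last step left them, time stands still between calls to the robot, and variables do not carry over. Pictures are saved under pics/ and viewed, at most 10 in all, crops included, and the job is handed in when it is done.

```bash
mkdir -p pics; cat > h.py <<'E'
import numpy as np, cv2
from rig import get_state, imaging
from scipy.spatial.transform import Rotation as R
def cam(n,st=None):
    p=imaging.camera_params(n)
    if n=='wrist':
        T=np.eye(4); q=st['ee_rot']; T[:3,:3]=R.from_quat([q[1],q[2],q[3],q[0]]).as_matrix(); T[:3,3]=st['position']
        return np.array(p['camera_matrix']),p['k1'],T@np.array(p['T_tool_cam'])
    return np.array(p['camera_matrix']),p['k1'],np.array(p['cam_to_world'])
def ray(c,u,v):
    K,k,T=c
    d=cv2.undistortPoints(np.array([[[u,v]]],float),K,np.array([k,0,0,0.]))[0,0]
    return T[:3,3],T[:3,:3]@np.array([d[0],d[1],1])
def onz(c,u,v,z):
    o,d=ray(c,u,v); return o+d*(z-o[2])/d[2]
def proj(c,P):
    K,k,T=c; q=(np.array(P)-T[:3,3])@T[:3,:3]
    return cv2.projectPoints(q.reshape(-1,1,3),np.zeros(3),np.zeros(3),K,np.array([k,0,0,0.]))[0][:,0]
E
python3 - <<'E'
from h import *
for n in ['scene','side']:
    im=imaging.get_image(n); cv2.imwrite(f'pics/{n}0.png',cv2.resize(im[:,:,::-1],(800,600),interpolation=cv2.INTER_CUBIC)); cv2.imwrite(f'pics/raw_{n}.png',im[:,:,::-1])
    K,k,T=cam(n); print(n,K.tolist(),k,T.round(3).tolist())
print(get_state())
E
```

```text
scene [[399.798852881729, 0.0, 278.1737449571547], [0.0, 399.798852881729, 211.52056508157105], [0.0, 0.0, 1.0]] -0.02224297912523345 [[0.816, 0.324, -0.479, 0.978], [0.578, -0.489, 0.653, -0.661], [-0.022, -0.81, -0.586, 0.623], [0.0, 0.0, 0.0, 1.0]]
side [[395.53545344069164, 0.0, 280.49578991215316], [0.0, 395.53545344069164, 211.99426717481677], [0.0, 0.0, 1.0]] 0.02466260738943597 [[-0.836, -0.413, 0.363, 0.181], [-0.549, 0.635, -0.544, 0.47], [-0.006, -0.653, -0.757, 0.696], [0.0, 0.0, 0.0, 1.0]]
{'clock': 0.1, 'qpos': array([-1.40197523e+00,  2.76543303e-01,  1.50602436e+00, -3.62406987e-05,
        1.36071247e+00, -1.20994773e-01]), 'qd': array([-5.73062795e-05, -4.55675392e-04, -3.42433088e-03,  1.88471190e-04,
        9.24961565e-04,  5.12859094e-04]), 'effort': array([ 1.37137802e-03, -4.17698765e+01, -2.46406227e+01, -1.43036291e-04,
        5.85454502e-03,  1.03280883e-06]), 'position': array([ 0.16421826, -0.5505123 ,  0.21141256]), 'ee_rot': array([-8.43078854e-04,  9.89518305e-01,  1.44405030e-01, -3.78883406e-05]), 'contact_force': array([ 0.05172493, -0.43307104, -0.20748794]), 'moment': array([-0.01103652, -0.04955722,  0.01675474]), 'gripper_force': 0.0, 'width': 0.08532193304031992}
```

View pics/scene0.png

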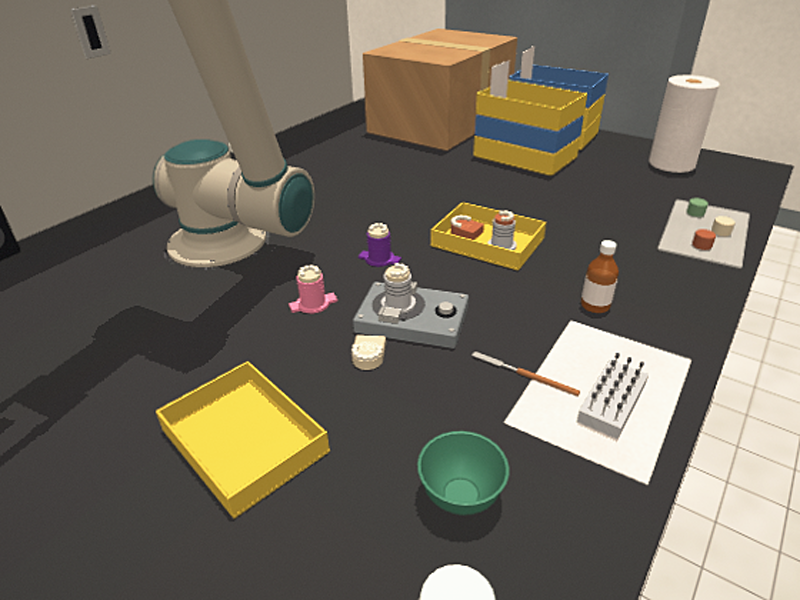

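View pics/side0.png

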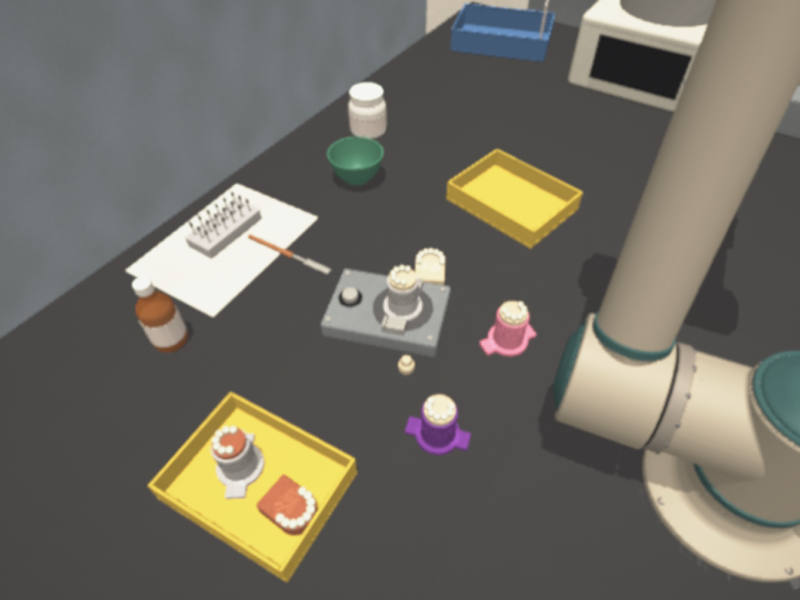

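Holder candidates in the scene view are:
- the grey one in the mount (398,285)
- pink (311,290)
- purple (378,245)
- the red-cast one in the full pan (503,232)

I choose the grey one on the mount. The button is at (446,309), and the empty pan is centred near (243,430). I'll check this in one close crop.

```bash
python3 - <<'E'
from h import *
a=cv2.imread('pics/raw_scene.png')[178:248,240:340]; b=cv2.imread('pics/raw_side.png')[178:253,220:320]
A=cv2.resize(a,None,fx=4,fy=4,interpolation=cv2.INTER_CUBIC);B=cv2.resize(b,None,fx=4,fy=4,interpolation=cv2.INTER_CUBIC)
c=cv2.imread('pics/raw_scene.png')[250:365,105:235]; d=cv2.imread('pics/raw_side.png')[100:175,308:412]
C=cv2.resize(c,None,fx=2.5,fy=2.5,interpolation=cv2.INTER_CUBIC);D=cv2.resize(d,None,fx=3.5,fy=3.5,interpolation=cv2.INTER_CUBIC)
o=np.zeros((600,800,3),np.uint8)
o[:280,:400]=A;o[:300,400:]=B;o[300:300+C.shape[0],:C.shape[1]]=C;o[300:300+D.shape[0],400:400+D.shape[1]]=D
cv2.imwrite('pics/crop1.png',o)
E
```

```text
(no output)
```

View pics/crop1.png

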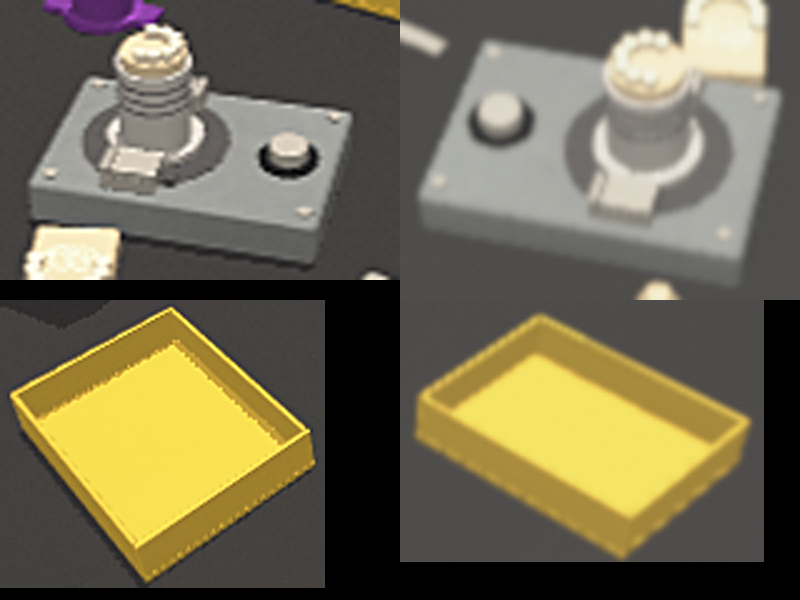

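The crop shows the plain grey column with a cream cast locked on the mount, and the button out to its right. The claws sit front and back. I'll fit the poses from the corners seen in both views.

```bash
cat > fit.py <<'E'
from h import *
from scipy.optimize import least_squares
cs,cd=cam('scene'),cam('side')
f1=lambda L:[(240+x/4-.4,178+y/4-.4) for x,y in L]; f2=lambda L:[(220+(x-400)/4-.4,178+y/4-.4) for x,y in L]
g1=lambda L:[(105+x/2.5-.3,250+(y-300)/2.5-.3) for x,y in L]; g2=lambda L:[(308+(x-400)/3.5-.4,100+(y-300)/3.5-.4) for x,y in L]
def fit(loc,a,b,z,x0):
    loc=np.array(loc,float)/1e3
    def P(p):
        c,s=np.cos(p[2]),np.sin(p[2]); return np.c_[loc@np.array([[c,s],[-s,c]])+p[:2],np.full(len(loc),z)]
    f=lambda p:np.r_[(proj(cs,P(p))-a).ravel(),(proj(cd,P(p))-b).ravel()]
    r=least_squares(f,x0,loss='soft_l1'); print(r.x.round(4),np.degrees(r.x[2]).round(1)); print(f(r.x).reshape(-1,2).round(1).tolist()); return r.x
ml=[(-65,62),(115,62),(115,-62),(-65,-62)]
ms=f1([(95,78),(352,112),(318,232),(32,183)]); md=f2([(738,257),(420,193),(483,42),(780,90)])
x0=np.mean([onz(cs,*p,.03)[:2] for p in ms],0)
m=fit(ml,ms,md,.03,[*x0,.5])
c,s=np.cos(m[2]),np.sin(m[2]); B=m[:2]+.085*np.array([c,s]); print('button',B)
for C,p in((cs,f1([(290,142)])[0]),(cd,f2([(500,108)])[0])): print('button seen',onz(C,*p,.042).round(4))
for C,p in((cs,f1([(152,60)])[0]),(cd,f2([(647,82)])[0])): print('holder top seen',onz(C,*p,.09).round(4))
for C,p in((cs,f1([(155,140)])[0]),(cd,f2([(650,148)])[0])): print('flange seen',onz(C,*p,.036).round(4))
ps=g1([(170,308),(312,432),(145,545),(12,397)]); pd=g2([(628,520),(417,397),(541,315),(749,420)])
for p in ps: print(onz(cs,*p,.04).round(3))
for p in pd: print(onz(cd,*p,.04).round(3))
E
python3 fit.py
```

```text
[ 0.4967 -0.0032  0.3385] 19.4
[[-1.8, -1.4], [0.5, -0.5], [-0.4, -1.0], [-1.6, -0.3], [-0.3, -0.1], [-2.4, 0.0], [-0.6, -2.1], [0.3, -0.9]]
button [0.5768466  0.02501704]
button seen [0.5768 0.0266 0.042 ]
button seen [0.5737 0.0256 0.042 ]
holder top seen [ 0.4962 -0.0043  0.09  ]
holder top seen [0.4914 0.0018 0.09  ]
flange seen [ 0.5016 -0.0109  0.036 ]
flange seen [4.907e-01 4.000e-04 3.600e-02]
[ 0.398 -0.267  0.04 ]
[ 0.595 -0.304  0.04 ]
[ 0.567 -0.445  0.04 ]
[ 0.372 -0.412  0.04 ]
[ 0.395 -0.258  0.04 ]
[ 0.589 -0.298  0.04 ]
[ 0.558 -0.446  0.04 ]
[ 0.366 -0.408  0.04 ]
```

Mount is near (0.496, -0.003) at 19°, the button near (0.576, 0.026), and the pan centre near (0.480, -0.355) at about -10°. I'll move above the mount and look with the wrist camera.

```bash
python3 -m inch '[{"claw":-1,"travel":[0.6,0.95,0.15],"turn":0},{"claw":-1,"travel":[0.6,0.95,0.15],"turn":0},{"claw":-1,"travel":[0.6,0.95,0.15],"turn":0},{"claw":-1,"travel":[0.6,0.95,0.15],"turn":0},{"claw":-1,"travel":[0.6,0.95,0.15],"turn":0}]' 60
python3 -m inch '[{"claw":-1,"travel":[0.6,0.95,0.1],"turn":0},{"claw":-1,"travel":[0.6,0.95,0.1],"turn":0},{"claw":-1,"travel":[0.6,0.95,0.1],"turn":0},{"claw":-1,"travel":[0.6,0.95,0.1],"turn":0},{"claw":-1,"travel":[0.6,0.95,0.1],"turn":0}]'
python3 -m inch '[{"claw":-1,"travel":[0.6,0.9,0.1],"turn":0},{"claw":-1,"travel":[0.6,0.9,0.1],"turn":0},{"claw":-1,"travel":[0.6,0.9,0.1],"turn":0},{"claw":-1,"travel":[0.6,0.9,0.1],"turn":0},{"claw":-1,"travel":[0.6,0.9,0.1],"turn":0}]'
python3 -m inch '[{"claw":-1,"travel":[0,0,0],"turn":0},{"claw":-1,"travel":[0,0,0],"turn":0}]'
cat > w.py <<'E'
from h import *
import sys,pickle
st=get_state(); im=imaging.get_image('wrist')
n=sys.argv[1]; cv2.imwrite(f'pics/{n}.png',cv2.resize(im[:,:,::-1],(800,600),interpolation=cv2.INTER_CUBIC))
pickle.dump(cam('wrist',st),open(f'{n}.pkl','wb')); print(st['position'],st['ee_rot'],st['qpos'],st['contact_force'],st['clock'])
E
python3 w.py w1
```

```text
clock: 0.6
position: [0.2854, -0.3575, 0.2425]
ee_rot: [-0.001, 0.989, 0.145, 0.0]
contact_force: [-1.1, -0.3, 0.2]
width: 0.0127
gripper_force: 0.0
clock: 1.1
position: [0.4055, -0.1677, 0.2624]
ee_rot: [-0.001, 0.989, 0.146, 0.001]
contact_force: [0.1, -0.3, -0.1]
width: 0.0001
gripper_force: 0.0
clock: 1.6
position: [0.5263, 0.0129, 0.282]
ee_rot: [-0.001, 0.989, 0.146, 0.001]
contact_force: [-0.4, -0.3, 0.6]
width: -0.0002
gripper_force: 0.0
clock: 1.8
position: [0.5235, 0.0084, 0.2816]
ee_rot: [0.0, 0.989, 0.145, -0.001]
contact_force: [-1.2, -1.1, 0.1]
width: -0.0004
gripper_force: 0.0
[0.52353751 0.00842751 0.2816135 ] [ 3.86428173e-04  9.89482289e-01  1.44649629e-01 -1.06555864e-03] [-1.15879547e-01  1.66795301e-01  1.48084384e+00 -1.30033458e-03
  1.49581303e+00  1.16469747e+00] [-1.21763204 -1.06453538  0.09587607] 1.8
```

View pics/w1.png

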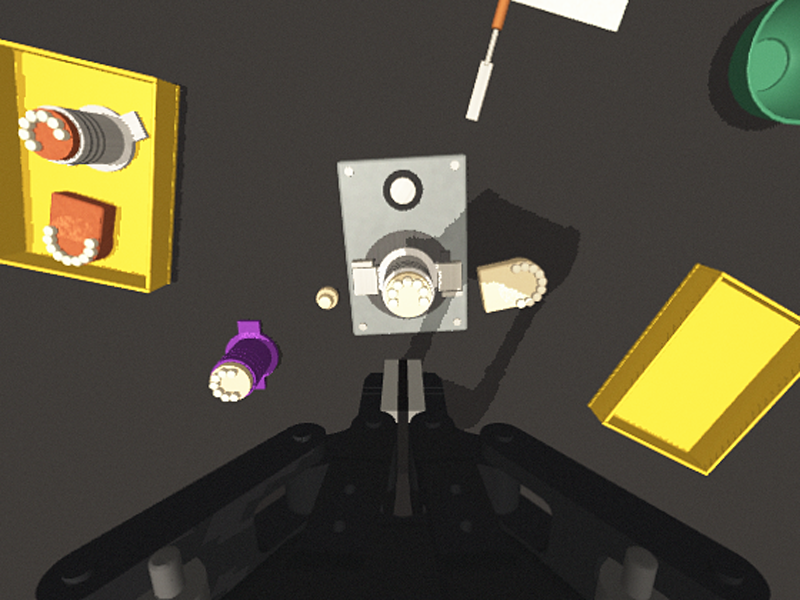

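The wrist view shows the button at (403,190), claws at (364,278) and (452,277), and the cast top at (407,288). The box's top corners are (339,161), (465,155), (466,332) and (354,334).

```bash
cat > m1.py <<'E'
from h import *
import pickle
c=pickle.load(open('w1.pkl','rb'))
def p(u,v,z): return onz(c,u*.7-.15,v*.7-.15,z)[:2]
print('btn',p(403,190,.042).round(4),'claw mid',((p(364,278,.0445)+p(452,277,.0445))/2).round(4),'cast',p(407,290,.1).round(4))
k=np.array([p(339,161,.03),p(465,155,.03),p(466,332,.03),p(354,334,.03)]);print(k.round(4).tolist())
e=(k[0]+k[1]-k[2]-k[3])/2; print(np.degrees(np.arctan2(e[1],e[0])),np.linalg.norm(e),'ctr-> mount',(k.mean(0)-.025*e/np.linalg.norm(e)).round(4),'btn',(k.mean(0)+.06*e/np.linalg.norm(e)).round(4))
E
python3 m1.py
```

```text
btn [0.5781 0.0238] claw mid [ 0.4994 -0.0049] cast [ 0.5027 -0.0023]
[[0.5855, 0.0887], [0.6244, -0.0229], [0.4557, -0.0832], [0.4192, 0.0311]]
19.40093615467182 0.1775506910772316 ctr-> mount [ 0.4976 -0.0049] btn [0.5778 0.0233]
```

```bash
python3 -m inch '[{"claw":-1,"travel":[0.272,0.078,-0.4],"turn":0},{"claw":-1,"travel":[0.272,0.078,-1],"turn":0},{"claw":-1,"travel":[0.272,0.078,-1],"turn":0},{"claw":-1,"travel":[0.272,0.078,-1],"turn":0},{"claw":-1,"travel":[0.272,0.078,-1],"turn":0}]'
python3 -m inch '[{"claw":-1,"travel":[0,0,0],"turn":0}]'
```

```text
clock: 2.35
position: [0.5742, 0.0231, 0.0771]
ee_rot: [-0.001, 0.99, 0.143, -0.005]
contact_force: [-0.6, 0.0, 0.9]
width: -0.0001
gripper_force: 0.0
clock: 2.45
position: [0.577, 0.0233, 0.0809]
ee_rot: [-0.0, 0.99, 0.144, -0.002]
contact_force: [0.3, -0.2, 0.9]
width: -0.0002
gripper_force: 0.0
```

```bash
python3 -m inch '[{"claw":-1,"travel":[0,0,-0.08],"turn":0},{"claw":-1,"travel":[0,0,-0.1],"turn":0},{"claw":-1,"travel":[0,0,-0.12],"turn":0},{"claw":-1,"travel":[0,0,-0.135],"turn":0},{"claw":-1,"travel":[0,0,-0.135],"turn":0}]'
python3 -m inch '[{"claw":-1,"travel":[0,0,-0.005],"turn":0},{"claw":-1,"travel":[0,0,-0.005],"turn":0}]'
```

```text
clock: 2.95
position: [0.579, 0.0244, 0.056]
ee_rot: [0.0, 0.99, 0.144, 0.001]
contact_force: [-1.4, -0.5, 0.3]
width: -0.0002
gripper_force: 0.0
clock: 3.15
position: [0.5789, 0.0246, 0.0545]
ee_rot: [0.0, 0.99, 0.144, 0.0]
contact_force: [-0.3, 0.6, 0.9]
width: -0.0002
gripper_force: 0.0
```

```bash
for i in 1 2; do python3 -m inch '[{"claw":-1,"travel":[0,0,-0.01],"turn":0}]'; done
```

```text
clock: 3.25
position: [0.5791, 0.0246, 0.0525]
ee_rot: [0.0, 0.99, 0.144, 0.0]
contact_force: [0.7, -0.4, -0.2]
width: -0.0002
gripper_force: 0.0
clock: 3.35
position: [0.5788, 0.0246, 0.0502]
ee_rot: [0.0, 0.99, 0.144, 0.0]
contact_force: [0.9, -0.5, 0.3]
width: -0.0001
gripper_force: 0.0
```

```bash
python3 -m inch '[{"claw":-1,"travel":[0,0,-0.01],"turn":0},{"claw":-1,"travel":[0,0,-0.01],"turn":0}]'; python3 w.py w2
```

```text
clock: 3.55
position: [0.5784, 0.0246, 0.0478]
ee_rot: [-0.0, 0.99, 0.144, -0.0]
contact_force: [-0.3, -0.4, 0.3]
width: 0.0003
gripper_force: 0.0
[0.57835381 0.02460684 0.04776278] [-5.89904985e-05  9.89515162e-01  1.44428317e-01 -4.50267904e-04] [-7.75997923e-02  4.17967395e-01  1.73168571e+00 -9.99054170e-05
  9.92843918e-01  1.20338071e+00] [-0.32881168 -0.37961084  0.3460359 ] 3.55
```

View pics/w2.png

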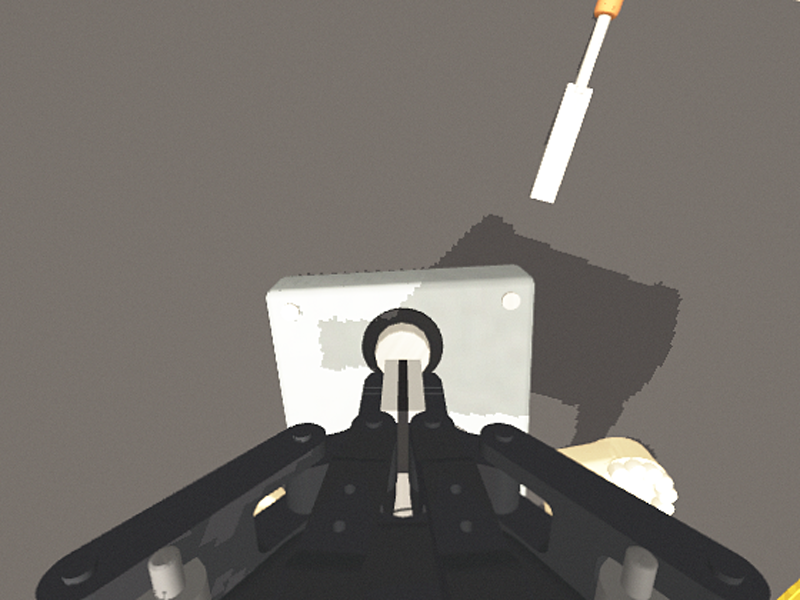

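```bash
python3 - <<'E'
from h import *
import pickle
c=pickle.load(open('w2.pkl','rb'))
B=np.array([.578,.024])
for z in(.042,.034,.03):
    a=np.linspace(0,6.28,60); q=(proj(c,np.c_[B+.0125*np.c_[np.cos(a),np.sin(a)],np.full(60,z)])+.15)/.7
    print(z,q.min(0).round(),q.max(0).round(),q.mean(0).round())
for z in(.019,.010,0,-.013): print('tip',z,((proj(c,[[.5783,.0246,.0478-z]])+.15)/.7).round())
print(((proj(c,[[.62,-.02,.03]])+.15)/.7))
E
```

```text
0.042 [374. 330.] [431. 382.] [403. 356.]
0.034 [375. 323.] [430. 373.] [403. 348.]
0.03 [376. 320.] [429. 369.] [403. 345.]
tip 0.019 [[402. 343.]]
tip 0.01 [[402. 351.]]
tip 0 [[401. 362.]]
tip -0.013 [[401. 376.]]
[[523.76960766 288.54255253]]
```

```bash
for i in 1 2 3 4; do python3 -m inch '[{"claw":-1,"travel":[0,0,-0.01],"turn":0}]' | egrep 'pos|contact'; done
```

```text
position: [0.579, 0.0245, 0.0463]
contact_force: [-0.3, 0.6, -0.3]
position: [0.5788, 0.0245, 0.0441]
contact_force: [-0.1, 0.0, 0.7]
position: [0.5787, 0.0245, 0.0421]
contact_force: [0.1, -0.5, -0.4]
position: [0.5787, 0.0245, 0.04]
contact_force: [-0.1, -0.1, 0.3]
```

```bash
python3 - <<'E'
from h import *
a=imaging.get_image('scene')[150:270,220:380,::-1]; b=imaging.get_image('side')[120:240,180:340,::-1]
r=lambda i:cv2.resize(i,(400,300),interpolation=cv2.INTER_CUBIC)
w=imaging.get_image('wrist')[190:310,200:360,::-1]
cv2.imwrite('pics/c2.png',np.vstack([np.hstack([r(a),r(b)]),np.hstack([r(w),r(w)*0])]))
E
```

```text
(no output)
```

View pics/c2.png

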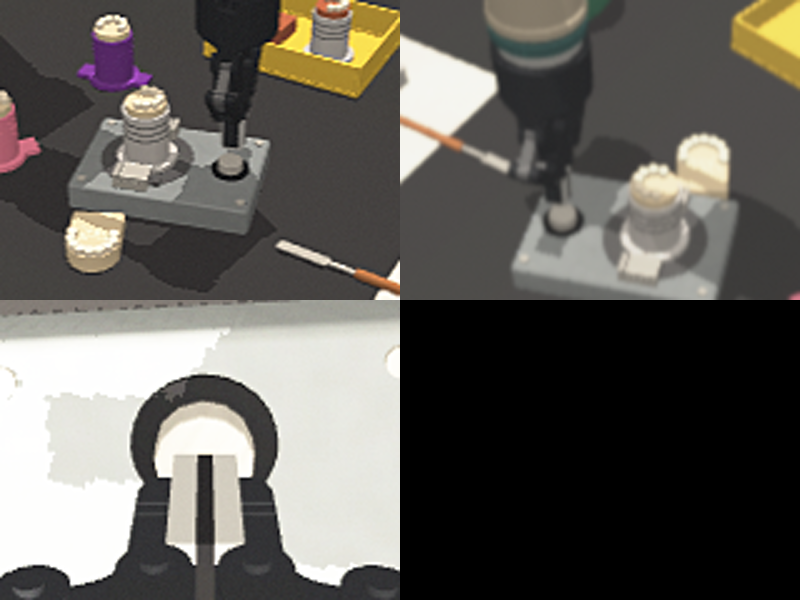

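The fingertips are just above the button, which is still out. I'll keep going down until there is contact.

```bash
for i in 1 2 3; do python3 -m inch '[{"claw":-1,"travel":[0,0,-0.01],"turn":0}]' | egrep 'pos|contact'; done
```

```text
position: [0.579, 0.0245, 0.0384]
contact_force: [-0.4, -0.7, -0.4]
position: [0.5788, 0.0245, 0.0362]
contact_force: [0.3, 0.0, 0.5]
position: [0.5787, 0.0245, 0.0341]
contact_force: [0.1, 0.3, -0.1]
```

```bash
python3 - <<'E'
from h import *
import pickle
st=get_state();c=cam('wrist',st)
w=imaging.get_image('wrist'); a=imaging.get_image('scene'); b=imaging.get_image('side')
B=np.array([.578,.024]); a_=np.linspace(0,6.28,80)
r=lambda i:cv2.resize(i,(400,300),interpolation=cv2.INTER_CUBIC)
def ov(im,c,x,y,W,H,col=True):
    k=400/W; o=r(im[y:y+H,x:x+W,::-1])
    if col:
        for z,cc in((.042,(0,0,255)),(.034,(0,255,0))):
            q=(proj(c,np.c_[B+.0125*np.c_[np.cos(a_),np.sin(a_)],np.full(80,z)])-[x,y]+.5)*k
            cv2.polylines(o,[q.astype(int)],True,cc,1)
        q=(proj(c,[st['position'],st['position']-[0,0,.019]])-[x,y]+.5)*k
        for p_ in q: cv2.circle(o,tuple(p_.astype(int)),3,(255,0,0),-1)
    return o
cs,cd=cam('scene'),cam('side')
cv2.imwrite('pics/c3.png',np.vstack([np.hstack([ov(a,cs,280,180,64,48,0),ov(a,cs,280,180,64,48)]),np.hstack([ov(b,cd,216,174,64,48),ov(w,c,230,200,112,84)])]))
E
```

```text
(no output)
```

View pics/c3.png

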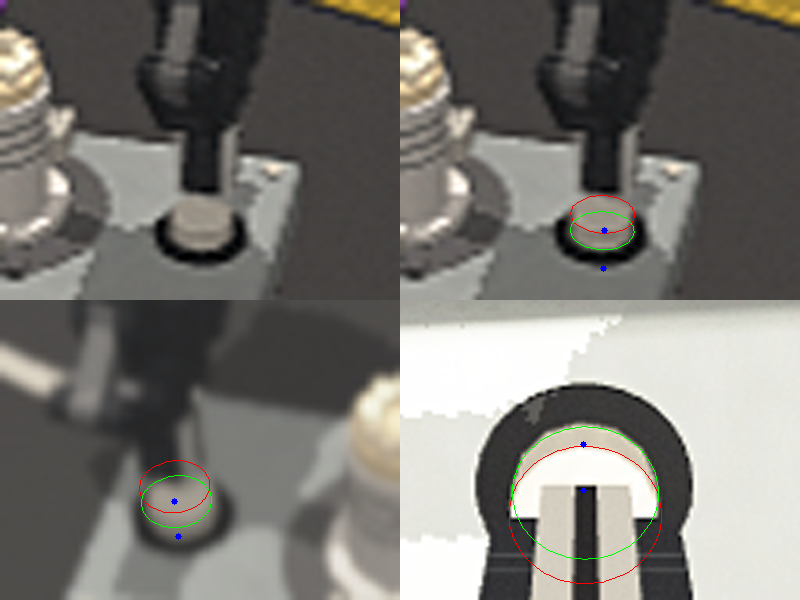

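The cap's top fits the 42 mm outline, so the button is still out. In both views the real fingertips are about 19 mm above the reported TCP, not 19 mm below it, so the tool offset is about 38 mm off. I'll keep descending to contact in small steps, which will measure the offset directly.

```bash
for i in 1 2 3 4 5 6; do python3 -m inch '[{"claw":-1,"travel":[0,0,-0.01],"turn":0}]' | egrep 'pos|contact'; done
```

```text
position: [0.579, 0.0245, 0.0324]
contact_force: [-0.6, 0.1, 0.2]
position: [0.5788, 0.0245, 0.0302]
contact_force: [0.1, 0.3, 1.2]
position: [0.5787, 0.0245, 0.0281]
contact_force: [0.5, -0.4, 0.3]
position: [0.5787, 0.0245, 0.026]
contact_force: [0.5, -0.3, -0.7]
position: [0.5787, 0.0246, 0.024]
contact_force: [-0.3, 0.3, -0.5]
position: [0.5787, 0.0246, 0.0221]
contact_force: [-0.5, -0.7, 2.6]
```

Contact came at TCP z of about 0.0225 with the button top at 0.042, so the tips are about 19.5 mm above the reported TCP. I'll press on to about 0.014.

```bash
for i in 1 2 3 4; do python3 -m inch '[{"claw":-1,"travel":[0,0,-0.01],"turn":0}]' | egrep 'pos|contact'; done
```

```text
position: [0.5787, 0.0245, 0.0203]
contact_force: [-1.0, 0.8, 3.1]
position: [0.5787, 0.0245, 0.0183]
contact_force: [-1.1, -1.0, 3.3]
position: [0.5787, 0.0245, 0.0163]
contact_force: [-0.3, -0.4, 2.2]
position: [0.5789, 0.0245, 0.0147]
contact_force: [-4.1, -0.1, 20.6]
```

Bottomed at 20 N after 8 mm of travel, so the button is fully in. The corrected rule is that the true grasp point is the reported z plus 38 mm. Next I rise, open, and go over the holder.

```bash
python3 -m inch '[{"claw":-1,"travel":[0,0,0.25],"turn":0},{"claw":-1,"travel":[0,0,0.5],"turn":0},{"claw":0,"travel":[0,0,0.75],"turn":0},{"claw":1,"travel":[-0.2,-0.07,0.75],"turn":0},{"claw":1,"travel":[-0.404,-0.145,0.75],"turn":0}]' 60
python3 -m inch '[{"claw":1,"travel":[0,0,0],"turn":0},{"claw":1,"travel":[0,0,0],"turn":0},{"claw":1,"travel":[0,0,0],"turn":0}]'
python3 w.py w3
```

```text
clock: 6.1
position: [0.4993, -0.0049, 0.1659]
ee_rot: [0.001, 0.989, 0.145, 0.002]
contact_force: [-0.5, -0.8, -0.6]
width: 0.0431
gripper_force: 0.0
clock: 6.4
position: [0.4991, -0.0045, 0.1643]
ee_rot: [0.0, 0.99, 0.144, 0.001]
contact_force: [0.6, -0.1, -0.1]
width: 0.0845
gripper_force: 0.0
[ 0.49910797 -0.00445636  0.16427476] [1.57788657e-04 9.89524938e-01 1.44360015e-01 7.46470655e-04] [-1.48523524e-01  1.94784050e-01  1.74097277e+00  1.38887305e-04
  1.20431542e+00  1.13249068e+00] [ 0.57806738 -0.13449072 -0.05501442] 6.4
```

View pics/w3.png

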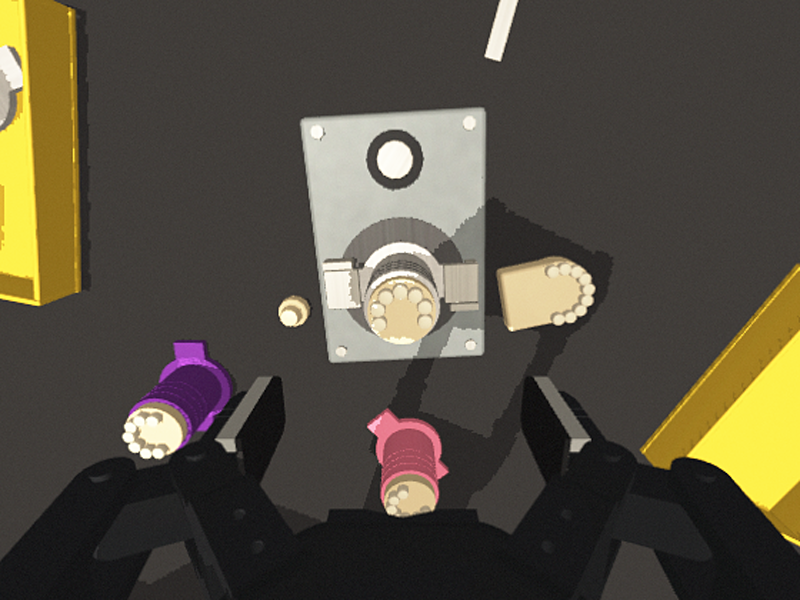

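```bash
python3 - <<'E'
from h import *
import pickle
c=pickle.load(open('w3.pkl','rb'))
def p(u,v,z): return onz(c,u*.7-.15,v*.7-.15,z)[:2]
print('claw mid',((p(341,284,.0445)+p(462,285,.0445))/2).round(4),'btn',p(395,159,.034).round(4),'cast',p(402,311,.1).round(4))
k=np.array([p(303,120,.03),p(484,109,.03),p(484,354,.03),p(330,361,.03)])
e=(k[0]+k[1]-k[2]-k[3])/2;n=np.linalg.norm(e);print(n,np.degrees(np.arctan2(e[1],e[0])),(k.mean(0)-.025*e/n).round(4))
E
```

```text
claw mid [ 0.4991 -0.0042] btn [0.5778 0.0237] cast [ 0.4992 -0.0046]
0.17439287379827648 19.694108686784848 [ 0.4981 -0.0052]
```

The button stayed in, and the holder axis is at (0.499, -0.0045), right under the tool. I'll descend to reported z 0.042 and grip.

```bash
python3 -m inch '[{"claw":1,"travel":[0,0,-0.15],"turn":0},{"claw":1,"travel":[0,0,-0.3],"turn":0},{"claw":1,"travel":[0,0,-0.42],"turn":0},{"claw":1,"travel":[0,0,-0.52],"turn":0},{"claw":1,"travel":[0,0,-0.61],"turn":0}]'
python3 -m inch '[{"claw":0.2,"travel":[0,0,0],"turn":0},{"claw":0,"travel":[0,0,0],"turn":0},{"claw":-1,"travel":[0,0,0],"turn":0},{"claw":-1,"travel":[0,0,0],"turn":0},{"claw":-1,"travel":[0,0,0],"turn":0}]' 60
```

```text
clock: 6.95
position: [0.4988, -0.0042, 0.0406]
ee_rot: [-0.0, 0.989, 0.145, -0.0]
contact_force: [-0.5, -0.5, 0.7]
width: 0.0853
gripper_force: 0.0
clock: 7.45
position: [0.4993, -0.0043, 0.0433]
ee_rot: [0.0, 0.99, 0.144, 0.002]
contact_force: [1.0, 1.2, 2.4]
width: 0.0444
gripper_force: 62.1
```

Gripped at 62 N. Now I turn anticlockwise, watching the moment.

```bash
python3 -m inch '[{"claw":-1,"travel":[0,0,0],"turn":0.03},{"claw":-1,"travel":[0,0,0],"turn":0.06},{"claw":-1,"travel":[0,0,0],"turn":0.1},{"claw":-1,"travel":[0,0,0],"turn":0.1}]'
python3 -c "from rig import get_state as g;s=g();print(s['moment'],s['qpos'])"
```

```text
clock: 7.85
position: [0.4988, -0.0042, 0.0433]
ee_rot: [0.0, 0.955, 0.297, 0.001]
contact_force: [0.1, 1.6, 5.7]
width: 0.0442
gripper_force: 62.4
[0.48209269 0.12432924 0.05239147] [-1.48471439e-01  3.21428943e-01  1.91427408e+00  7.66953608e-04
  9.03596811e-01  8.18200919e-01]
```

```bash
python3 -m inch '[{"claw":-1,"travel":[0,0,0],"turn":0.04},{"claw":-1,"travel":[0,0,0],"turn":0.08},{"claw":-1,"travel":[0,0,0],"turn":0.12},{"claw":-1,"travel":[0,0,0],"turn":0.16},{"claw":-1,"travel":[0,0,0],"turn":0.2}]'
python3 -m inch '[{"claw":-1,"travel":[0,0,0],"turn":0.04},{"claw":-1,"travel":[0,0,0],"turn":0.08},{"claw":-1,"travel":[0,0,0],"turn":0.12},{"claw":-1,"travel":[0,0,0],"turn":0.16},{"claw":-1,"travel":[0,0,0],"turn":0.2}]'
python3 -m inch '[{"claw":-1,"travel":[0,0,0],"turn":0},{"claw":-1,"travel":[0,0,0],"turn":0}]'
python3 -c "from rig import get_state as g;s=g();print(s['moment'],s['qpos'])"
python3 w.py w4
```

```text
clock: 8.35
position: [0.4983, -0.0042, 0.0433]
ee_rot: [0.0, 0.816, 0.578, 0.001]
contact_force: [-0.5, 2.1, 6.7]
width: 0.0444
gripper_force: 62.4
clock: 8.85
position: [0.4982, -0.0047, 0.0433]
ee_rot: [0.001, 0.597, 0.802, 0.0]
contact_force: [-0.6, 0.6, 6.7]
width: 0.0445
gripper_force: 62.2
clock: 9.05
position: [0.4983, -0.0048, 0.0433]
ee_rot: [0.001, 0.598, 0.801, 0.0]
contact_force: [-1.0, 0.0, 6.8]
width: 0.0442
gripper_force: 62.5
[0.11616731 0.30466136 0.15756423] [-1.48847814e-01  3.21297033e-01  1.91451023e+00 -8.82074069e-04
  9.04335052e-01 -4.36092830e-01]
[ 0.49830657 -0.00481749  0.04330003] [8.02975574e-04 5.98400326e-01 8.01196857e-01 3.75898363e-05] [-1.48847814e-01  3.21297033e-01  1.91451023e+00 -8.82074069e-04
  9.04335052e-01 -4.36092830e-01] [-0.98473913  0.00920613  6.75194406] 9.05
```

View pics/w4.png

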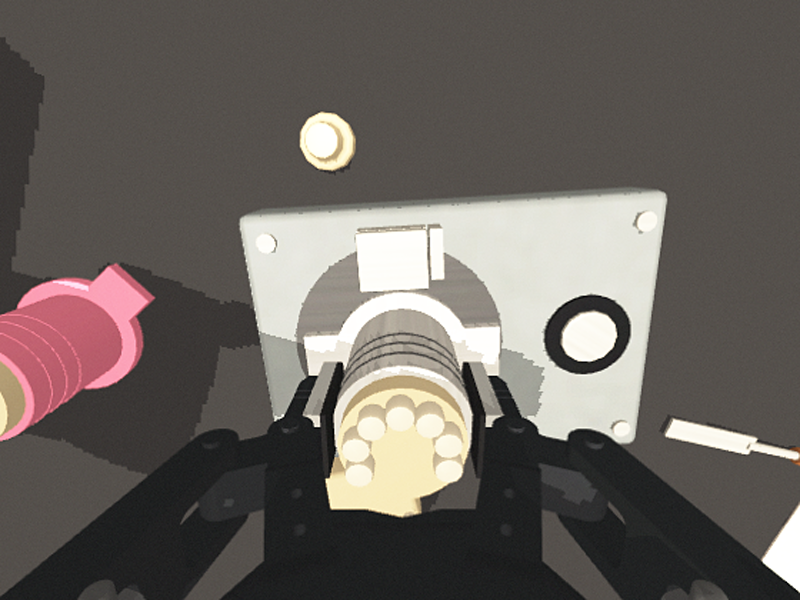

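The lugs, near (322,345) and (485,340), now point along the mount's x, clear of the claws. I'll lift straight up.

```bash
python3 -m inch '[{"claw":-1,"travel":[0,0,0.03],"turn":0},{"claw":-1,"travel":[0,0,0.06],"turn":0},{"claw":-1,"travel":[0,0,0.1],"turn":0},{"claw":-1,"travel":[0,0,0.15],"turn":0}]'
python3 -m inch '[{"claw":-1,"travel":[0,0,0.15],"turn":0},{"claw":-1,"travel":[0,0,0.3],"turn":0},{"claw":-1,"travel":[0,0,0.4],"turn":0},{"claw":-1,"travel":[0,0,0.4],"turn":0}]'
```

```text
clock: 9.5
position: [0.4939, -0.0064, 0.0668]
ee_rot: [-0.004, 0.598, 0.801, -0.004]
contact_force: [-1.9, 1.2, -3.4]
width: 0.0436
gripper_force: 81.2
clock: 9.9
position: [0.4996, -0.0049, 0.1547]
ee_rot: [0.003, 0.598, 0.801, 0.001]
contact_force: [0.3, -0.9, -3.8]
width: 0.0436
gripper_force: 81.4
```

```bash
python3 -m inch '[{"claw":-1,"travel":[-0.01,-0.15,0],"turn":0},{"claw":-1,"travel":[-0.03,-0.35,0],"turn":0},{"claw":-1,"travel":[-0.04,-0.55,0],"turn":0},{"claw":-1,"travel":[-0.05,-0.75,0],"turn":0},{"claw":-1,"travel":[-0.05,-0.9,0],"turn":0}]' | egrep 'pos|cont'
python3 -m inch '[{"claw":-1,"travel":[-0.01,-0.2,0],"turn":0},{"claw":-1,"travel":[-0.03,-0.4,0],"turn":0},{"claw":-1,"travel":[-0.04,-0.6,0],"turn":0},{"claw":-1,"travel":[-0.045,-0.75,0],"turn":0},{"claw":-1,"travel":[-0.045,-0.85,0],"turn":0}]' | egrep 'pos|cont'
python3 -m inch '[{"claw":-1,"travel":[0,0,-0.1],"turn":0},{"claw":-1,"travel":[0,0,-0.2],"turn":0},{"claw":-1,"travel":[0,0,-0.2],"turn":0}]'
python3 - <<'E'
from h import *
st=get_state();c=cam('wrist',st)
w=imaging.get_image('wrist'); a=imaging.get_image('scene')
cs=cam('scene')
r=lambda i:cv2.resize(np.ascontiguousarray(i[:,:,::-1]),(400,300),interpolation=cv2.INTER_AREA)
cv2.imwrite('pics/c5.png',np.hstack([r(w),cv2.resize(a[200:380,80:320,::-1],(400,300),interpolation=cv2.INTER_CUBIC)]))
E
```

```text
position: [0.4862, -0.1862, 0.1504]
contact_force: [1.1, 0.8, -4.0]
position: [0.4775, -0.3562, 0.1501]
contact_force: [1.2, 0.7, -4.4]
clock: 11.2
position: [0.4762, -0.3517, 0.1081]
ee_rot: [-0.005, 0.598, 0.802, 0.001]
contact_force: [-2.0, 0.5, -4.9]
width: 0.0438
gripper_force: 81.1
```

View pics/c5.png

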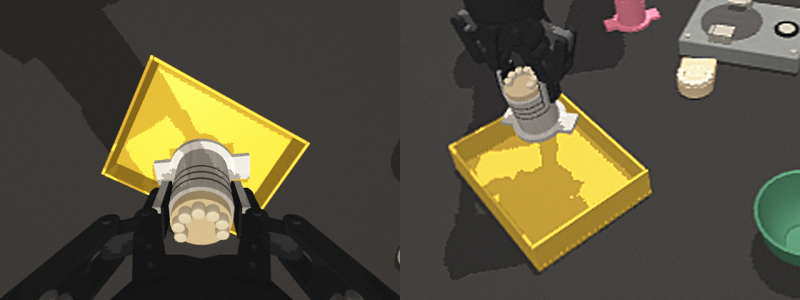

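```bash
python3 - <<'E'
from h import *
cs=cam('scene');st=get_state();p=st['position']
cw=cam('wrist',st)
for dz in(-.0133,.0467,.0617): q=p+[0,0,dz]; s=proj(cs,[q])[0]; w=proj(cw,[q])[0]; print(dz,((s-[80,200])/.6+[400,0]).round(),(w/1.4).round())
for L in (.021,-.021): print(L)
print(p)
E
```

```text
-0.0133 [537. 119.] [200. 173.]
0.0467 [526.  79.] [200. 211.]
0.0617 [523.  68.] [199. 227.]
0.021
-0.021
[ 0.47844696 -0.35345616  0.11135483]
```

It is upright to within a few degrees and centred over the pan. I'll lower it until the floor is felt.

```bash
python3 -m inch '[{"claw":-1,"travel":[0,0,-0.1],"turn":0},{"claw":-1,"travel":[0,0,-0.2],"turn":0},{"claw":-1,"travel":[0,0,-0.3],"turn":0},{"claw":-1,"travel":[0,0,-0.4],"turn":0},{"claw":-1,"travel":[0,0,-0.42],"turn":0}]'|egrep 'pos|cont'
python3 -m inch '[{"claw":-1,"travel":[0,0,0],"turn":0},{"claw":-1,"travel":[0,0,-0.01],"turn":0},{"claw":-1,"travel":[0,0,-0.02],"turn":0},{"claw":-1,"travel":[0,0,-0.02],"turn":0}]'
for i in 1 2 3; do python3 -m inch '[{"claw":-1,"travel":[0,0,-0.005],"turn":0},{"claw":-1,"travel":[0,0,-0.005],"turn":0}]' |egrep 'pos|cont'; done
```

```text
position: [0.4783, -0.3533, 0.0272]
contact_force: [-0.7, 0.0, -3.6]
clock: 12.2
position: [0.4801, -0.3552, 0.0263]
ee_rot: [0.002, 0.598, 0.802, -0.0]
contact_force: [-0.9, 0.7, 3.4]
width: 0.0435
gripper_force: 82.4
position: [0.48, -0.355, 0.0261]
contact_force: [-1.6, 3.3, 9.5]
position: [0.48, -0.3549, 0.0259]
contact_force: [-2.2, 4.3, 14.7]
position: [0.48, -0.3549, 0.0258]
contact_force: [-3.8, 5.8, 19.9]
```

Contact came 9 mm earlier than computed. The c5 view agrees that the holder slipped a few mm down in the pads during the lift, and both its ends are shifted alike, so it is upright. I'll ease off the press, then let go.

```bash
python3 -m inch '[{"claw":-1,"travel":[0,0,0.012],"turn":0},{"claw":-1,"travel":[0,0,0.012],"turn":0}]'|egrep 'pos|cont'
python3 -m inch '[{"claw":0.15,"travel":[0,0,0],"turn":0},{"claw":0.3,"travel":[0,0,0],"turn":0},{"claw":0.6,"travel":[0,0,0],"turn":0},{"claw":1,"travel":[0,0,0],"turn":0},{"claw":1,"travel":[0,0,0],"turn":0}]' 20
python3 - <<'E'
from h import *
import pickle
s=imaging.get_image('scene');d=imaging.get_image('side');pickle.dump((s,d),open('rel.pkl','wb'))
E
```

```text
position: [0.48, -0.355, 0.026]
contact_force: [-0.5, 3.2, 11.1]
clock: 13.5
position: [0.4788, -0.3545, 0.0233]
ee_rot: [-0.0, 0.598, 0.802, 0.0]
contact_force: [-0.3, -0.4, -0.5]
width: 0.0854
gripper_force: 0.0
```

Released. Now straight up and clear, then a numeric check of the standing holder with image code.

```bash
python3 -m inch '[{"claw":1,"travel":[0,0,0.1],"turn":0},{"claw":1,"travel":[0,0,0.25],"turn":0},{"claw":1,"travel":[0,0,0.5],"turn":0},{"claw":1,"travel":[0,0,0.75],"turn":0},{"claw":1,"travel":[0,0,0.9],"turn":0}]'
python3 -m inch '[{"claw":1,"travel":[-0.2,0,0.3],"turn":0},{"claw":1,"travel":[-0.4,0,0.3],"turn":0},{"claw":1,"travel":[-0.4,0,0.3],"turn":0},{"claw":1,"travel":[-0.4,0,0.3],"turn":0}]'|egrep 'pos|cont'
python3 - <<'E'
from h import *
# non-yellow blob in front of the pan = holder; compare with silhouette of an upright model
a=np.linspace(0,2*np.pi,60); ring=np.c_[np.cos(a),np.sin(a)]
def model(x,y): return np.vstack([np.c_[ring*r+[x,y],np.full(60,.004+z)] for r,z in((.030,0),(.030,.006),(.023,.006),(.023,.06),(.018,.075))])
for n in('scene','side'):
    c=cam(n); im=imaging.get_image(n); hsv=cv2.cvtColor(im,cv2.COLOR_RGB2HSV)
    box=np.array([[.478,-.354,z] for z in (.004,.079)]); q=proj(c,box); 
    u,v=q.mean(0).astype(int); win=(slice(v-32,v+32),slice(u-26,u+26))
    m=np.zeros(im.shape[:2],np.uint8); m[win]=((hsv[win][...,1]<110)&(hsv[win][...,2]>80)).astype(np.uint8)*255
    k,l,s,_=cv2.connectedComponentsWithStats(m); i=1+s[1:,4].argmax(); M=(l==i)
    ref=np.zeros_like(m); P=proj(c,model(.4785,-.354)); 
    for j in range(0,4): cv2.fillConvexPoly(ref,cv2.convexHull(P[j*60:(j+2)*60].astype(np.float32)).astype(np.int32),1)
    R_=ref>0; print(n,'obs area',M.sum(),'ref',R_.sum(),'IoU',(M&R_).sum()/(M|R_).sum())
    for nm,X in(('obs',M),('ref',R_)):
        ys,xs=np.nonzero(X); print(nm,'x',xs.min(),xs.max(),'y',ys.min(),ys.max(),'axis top/mid/low centre',[round((xs[ys==yy].min()+xs[ys==yy].max())/2,1) for yy in np.linspace(ys.min()+3,ys.max()-3,5).astype(int)])
E
```

```text
clock: 14.1
position: [0.48, -0.3555, 0.2079]
ee_rot: [0.003, 0.598, 0.802, -0.0]
contact_force: [0.0, -0.2, 0.6]
width: 0.0851
gripper_force: 0.0
position: [0.3982, -0.3546, 0.2646]
contact_force: [-0.5, 0.2, -0.5]
scene obs area 1185 ref 1138 IoU 0.7855495772482706
obs x 150 192 y 272 316 axis top/mid/low centre [np.float64(166.5), np.float64(167.5), np.float64(170.0), np.float64(171.5), np.float64(170.0)]
ref x 153 185 y 272 317 axis top/mid/low centre [np.float64(164.5), np.float64(165.5), np.float64(168.5), np.float64(170.0), np.float64(167.5)]
side obs area 671 ref 656 IoU 0.7646276595744681
obs x 341 373 y 117 149 axis top/mid/low centre [np.float64(360.5), np.float64(360.0), np.float64(358.0), np.float64(356.0), np.float64(360.5)]
ref x 345 369 y 113 148 axis top/mid/low centre [np.float64(360.5), np.float64(360.0), np.float64(358.0), np.float64(356.5), np.float64(357.0)]
```

The silhouette and axis match an upright holder on the pan floor in both views; the extra width is the lugs. The arm is clear, so I'm handing in.

```bash
python3 -c "from rig import ticket;print(ticket.sign_off())"
```

```text
the job is handed in; nothing more can be done
None
```

The job is handed in: I pressed the release button fully in, turned the holder a quarter turn anticlockwise, lifted it off and released it standing on the empty yellow pan's floor; an image check in two views shows it upright, and it finished well inside 50 s.

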